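# Unscrew the cap of the taller flask

### The arm

A 7-joint arm with a two-finger parallel gripper is mounted at the origin on a cart in front of the work surface, level with it; the furniture and walls round the work are solid. World frame = base frame: x ahead of the robot, y to its left, z up, the work surface at z = 0. Lengths are in mm, angles in rad, forces in N, time in s.
With the tool pointing down it reaches from about 425 to 825 mm from the base axis. Payload 3.6 kg.
Tool frame: the origin (TCP) lies midway between the tips of the shut fingers; the grasp point (between the pads) lies 19 mm behind it; y points along the fingers, z is the direction in which the jaws open and shut, and the axes are right-handed (so a half turn about y gives the same grasp; the last joint's range is limited). The gripper opens to 93 mm and grips with 3 to 60 N. Pads are 15 mm wide; open, the fingers measure 128 mm over their backs; the gripper's body (75 mm by 188 mm) begins 65 mm behind the grasp point.
Start: joints at [1.079, 0.615, -0.013, 1.423, 0.008, 1.103, -0.04], TCP at [291.365, -581.006, 218.64] pointing down, gripper open.
Joint ranges: [-3.12, 3.12], [-0.3, 2.06], [-1.34, 1.32], [0.26, 2.42], [-1.36, 4.5], [0.01, 1.98], [-2.84, 2.84]. Speed limits (rad/s): [2.79, 2.79, 3.14, 3.14, 3.14, 3.14, 3.14].

### API

Orientations are given as a rotation vector (axis times angle).
In Python, from station import ctrl, read_camera, hand_in gives the robot as it stands. The module is installed in compiled form; this text tells all that it offers.
- The arm moves only by the tool servo_tool, never from a script. Its argument "increments" is a list of rows, each a list of 7 numbers: the shift along the tool's x, y, z scaled (see below), then the turn, a rotation vector about the tool's x, y, z scaled (see below), then the finger opening in mm, from 0 to 93. A call has 1 to 20 rows; each row is the pose to reach, as a shift and turn from the pose commanded when the call began, along the tool's axes at that moment; what a row does not reach only later rows make up. The controller multiplies each number of a shift by 200 mm and each number of a turn by 2 rad. A row lasts 1/8 s, in which the tool goes at most 62.5 mm and 10.7 degrees, less where a joint would pass 70% of its speed; a pose out of reach is approached as far as the arm can. A call with a number of a shift or a turn outside -1 to 1 is refused whole. A call with a gripper value outside its range is refused whole. The fingers move at their own pace and stop on an object; the grip force is fixed at half the most. Time passes only in rows, so rows that repeat a pose let the fingers close. It gives the time, the measured TCP pose, the force and the opening at its end, in the units of the state.
- ctrl.observe(): the state, without advancing time (a new reading comes with each control period).
- read_camera(name): name is "scene" or "top" or "wrist"; returns a dict with "image" (480x640x3 uint8, red, green, blue), "K" (3x3 intrinsics, pixels), "dist_coeffs" ([k1, k2, p1, p2, k3] as OpenCV has them; the pictures are not rectified), "R" (3x3) and "t" (3): a world point X has camera coordinates R X + t. Camera axes: x right, y down, z forward; pixel columns grow to the right and rows downward; lengths in mm; the calibration is good to about 2 mm. A picture is of the moment at which its call begins. There is no depth.
- hand_in(): hands the job in, once; it reports no verdict.
The state is a dict: "time": time; "q": joint angles; "qd": joint speeds; "tau": joint torques, N m; "eef_pos": TCP position; "tcp_rot": TCP orientation; "contact_force": force on the tool from outside, world axes, zero at the start; "wrist_torque": the same for the moment, N m; "gripper_width": opening from 0.0 (shut) to 1.0 (fully open).
Only numpy, scipy, OpenCV 4.12 (cv2) and the standard library are available. Lean on these libraries where they do the work, as an engineer would, in place of code of your own. Each camera call takes 0.05 s, during which the arm holds its last target.

### The job

Open the taller of the two steel flasks: unscrew its cap anticlockwise until the thread lets go, lift the cap off and set it down gently on the chopping board, the way up it stood on the flask. Leave the shorter flask closed and do not disturb the mug.

Things in the scene. Friction and masses are not known exactly. Their poses are not given: they have to be found in the camera images.
- flask_tall: the taller flask: plain steel cylinder 55 mm across, on a black suction foot 84 mm wide that holds it fast (it neither turns nor moves). Origin at the centre of its underside. Its steel body ends 100 mm above the worktop; above it, inside the cap, a threaded neck and a stopper reach to 146 mm. The cap must be turned and then lifted 50 mm to clear them
- cap_tall_center (a point): centre (half-way up, on the axis) of the taller flask's cap: ribbed black cup with a grey disc on top, open side down, 60 mm across, 48 mm high; starts 126 mm above the worktop, z up. Its thread blocks lifting and clockwise turning. After about 50 degrees anticlockwise (from above) it is free to lift, up to 130 degrees: one twist of 75 does it. It turns easily and does not rise by itself
- flask_short: the shorter flask, of the same make and diameters, also held by its suction foot: steel body 55 mm high. Origin at the centre of its underside. To be left closed
- cap_short_center (a point): centre of the shorter flask's cap, same cap as the other, 81 mm above the worktop. To be left where it is
- board_top (a point): centre of the upper face of the chopping board: wood, 345 mm along this point's x axis, 245 mm along y, lying firmly on the worktop. A garlic bulb and a lemon lie at its -x end; its middle and its +x half are free
- mug_center (a point): centre of a white dotted mug, 82 mm in diameter with a handle, 91 mm high, standing behind the flasks; to be left alone. It stands under a wall cupboard that hangs over the far part of the worktop: underside 590 mm above the worktop, front face 600 mm ahead of the robot's base axis; keep the arm clear of it
Things that resemble listed ones, but are neither listed nor needed, are in the scene too. Leave any blue look-alike of the flask_tall alone.

How it is judged (in metres and radians):
On the way, in this order (a step that is already met when the one before it is completed fails the run):
1. the taller flask's cap has been turned by at least 45 degrees while still down on the neck (angle between the x axis of cap_tall_center and the x axis of flask_tall, either way round above 0.785 rad and z of cap_tall_center in the frame of flask_tall below 0.136 m and horizontal distance between cap_tall_center and flask_tall below 0.006 m), for 0.1 s.
2. the cap has been lifted clear of the flask (z of cap_tall_center in the frame of flask_tall above 0.172 m), for 0.1 s.
At the end, for the whole second after the job is handed in: the taller flask's cap stands at rest on the chopping board, flat top up within 10 degrees, its centre at least about 12 mm inside the board's edges; the shorter flask still wears its cap (moved less than 15 mm) (x of cap_tall_center in the frame of board_top between -0.16 and 0.16 m and y of cap_tall_center in the frame of board_top between -0.11 and 0.11 m and z of cap_tall_center in the frame of board_top between 0.018 and 0.03 m and angle between cap_tall_center's own z axis and vertical below 0.17 rad and linear speed of cap_tall below 0.02 m/s and distance of cap_short_center from where it was at the start of the episode below 0.015 m); the robot touches nothing.
It fails at once if the shorter flask's cap is taken off its seat (moved 15 mm) (distance of cap_short_center from where it was at the start of the episode above 0.015 m).
It fails at once if the mug is knocked over or pushed more than 40 mm (distance of mug_center from where it was at the start of the episode above 0.04 m or angle between mug_center's own z axis and vertical above 0.5 rad).
It fails at once if the cap is dropped or thrown: it moves at more than 0.7 m/s with no finger on it (contact force between the fingers and cap_tall below 0.05 N and linear speed of cap_tall above 0.7 m/s).
It also fails if it takes over 38 s, if anything falls off the work surface, if the arm or the gripper's body presses on something with over 40 N, if the wrist force passes 120 N, or if a joint passes its speed limit or range.

## Working session

There is one attempt and no reset: what is moved stays moved. The work goes in short steps, Python scripts to look and compute and a tool call to move; the robot and the scene stay as the last step left them, time stands still between calls to the robot, and variables do not carry over. Pictures are saved under pics/ and viewed, and the job is handed in when it is done.

Besides the shell and the picture viewer there is one more tool, called after ">>>" as name([rows], argument=value, ...), one row to a line, values as JSON. servo_tool: Moves the arm, as the interface text tells. Its arguments: {"type":"object","properties":{"increments":{"type":"array","items":{"type":"array","items":{"type":"number"}}}},"required":["increments"]}

```bash
mkdir -p pics; python3 - <<'E'
from station import ctrl, read_camera
import cv2,numpy as np,pickle
s=ctrl.observe();print(s)
for n in("scene","top","wrist"):
    c=read_camera(n);pickle.dump(c,open(f"pics/{n}0.pkl","wb"))
    cv2.imwrite(f"pics/{n}0.png",c["image"][:,:,::-1]);print(n,c["K"],c["dist_coeffs"],c["R"],c["t"])
E
```

```text
{'time': 0.0, 'q': array([ 1.07951411,  0.61591544, -0.01261743,  1.42488497,  0.00811973,
        1.10339245, -0.04040265]), 'qd': array([-0.00089655, -0.00040826,  0.00054741,  0.00126118, -0.00105521,
       -0.00103919,  0.00059955]), 'tau': array([-7.10268614e-04, -4.58936512e+01,  2.08900343e-01, -1.65742314e+01,
       -6.10524486e-02,  2.04067753e-02,  2.14427732e-04]), 'eef_pos': array([ 290.99893716, -580.34178402,  217.4882484 ]), 'tcp_rot': array([-0.46530062,  1.96549989, -1.9605208 ]), 'contact_force': array([-0.2596662 , -0.43317637, -0.26666913]), 'wrist_torque': array([-0.01711222,  0.00172796, -0.00060344]), 'gripper_width': 1.0007112224665753}
scene [[461.71585211   0.         320.51542767]
 [  0.         461.71585211 234.96996547]
 [  0.           0.           1.        ]] [-0.03267801  0.          0.          0.          0.        ] [[-0.88470647 -0.46542911  0.02588853]
 [-0.23466069  0.39668984 -0.88745227]
 [ 0.4027764  -0.79120978 -0.46017198]] [ 603.6058024   152.42557365 1314.56813041]
top [[436.03954944   0.         318.83617838]
 [  0.         436.03954944 236.57844587]
 [  0.           0.           1.        ]] [-0.06986043  0.          0.          0.          0.        ] [[ 0.02705979 -0.99957412  0.01092463]
 [-0.99742442 -0.02772457 -0.06615042]
 [ 0.06642513 -0.00910648 -0.99774986]] [ 149.98083326  594.88751162 1311.70528908]
wrist [[388.86709997   0.         318.07707399]
 [  0.         388.86709997 235.504461  ]
 [  0.           0.           1.        ]] [0.02937958 0.         0.         0.         0.        ] [[ 0.44886441 -0.89359751 -0.00205731]
 [-0.86311621 -0.43414721  0.25796629]
 [-0.23141121 -0.11401619 -0.96615173]] [-647.71258635  -29.8640329   389.73542097]
```

View pics/scene0.png

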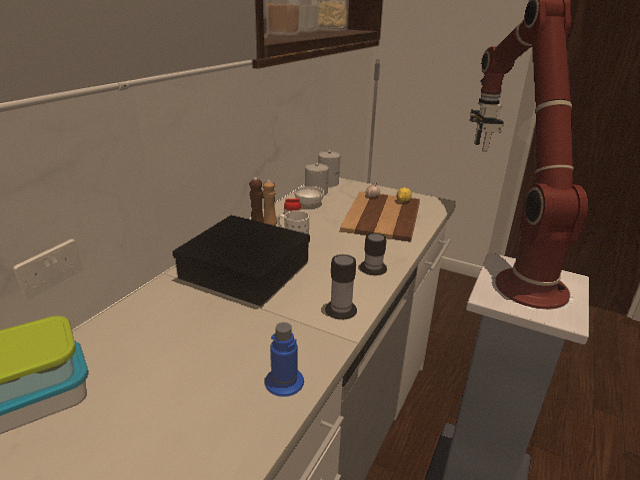

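View pics/top0.png

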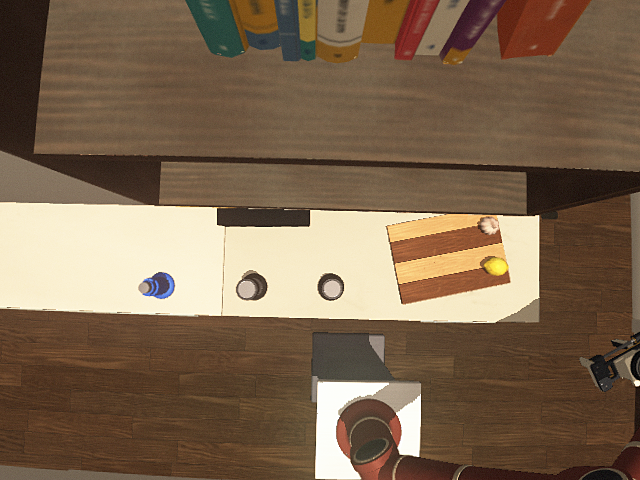

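View pics/wrist0.png

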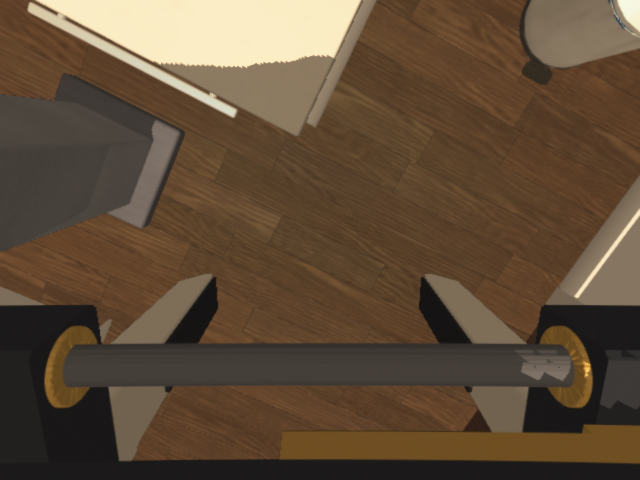

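The scene picture shows the tall flask at (342,285), the short one at (375,255) and the blue look-alike at (284,360). The top picture shows the tall cap's disc at (247,287), the short cap at (331,286) and the board near (448,260), with the garlic and lemon at its right end.

```bash
cat > h.py <<'E'
import cv2,numpy as np,pickle
from scipy.spatial.transform import Rotation as Ro
def load(n): return pickle.load(open(f"pics/{n}.pkl","rb"))
def ray(c,p):
    u=cv2.undistortPoints(np.array([[p]],float),c["K"],np.array(c["dist_coeffs"]))[0,0]
    R=np.array(c["R"]);t=np.array(c["t"]);d=R.T@np.r_[u,1];return -R.T@t,d/np.linalg.norm(d)
def onz(c,p,z):
    o,d=ray(c,p);return o+d*(z-o[2])/d[2]
def tri(rs):
    A=sum(np.eye(3)-np.outer(d,d) for o,d in rs);b=sum((np.eye(3)-np.outer(d,d))@o for o,d in rs);return np.linalg.solve(A,b)
def proj(c,X):
    return cv2.projectPoints(np.array([X],float),cv2.Rodrigues(np.array(c["R"]))[0],np.array(c["t"],float),c["K"],np.array(c["dist_coeffs"]))[0][0,0]
E
python3 - <<'E'
from h import *
t=load("top0");s=load("scene0")
im=t["image"]
for x0 in(232,316):
    r=im[262:312,x0-10:x0+45].astype(int)
    hsv=cv2.cvtColor(im,cv2.COLOR_RGB2HSV)[262:312,x0-10:x0+45]
    m=((hsv[...,2]>110)&(hsv[...,2]<200)&(hsv[...,1]<50)).astype(np.uint8)
    n,l,st,ce=cv2.connectedComponentsWithStats(m)
    k=1+np.argmax(st[1:,4]);print(st[k],ce[k]+[x0-10,262])
    cpx=ce[k]+[x0-10,262]
    for z in(150,105):print(z,onz(t,cpx,z))
for n,c,b in(("topz",t,(200,200,540,330)),("scenez",s,(300,170,460,330))):
    i=c["image"][b[1]:b[3],b[0]:b[2]];f=min(800/i.shape[1],600/i.shape[0])
    cv2.imwrite(f"pics/{n}.png",cv2.resize(i,None,fx=f,fy=f,interpolation=cv2.INTER_CUBIC)[:,:,::-1]);print(n,f)
E
```

```text
[32 23  2  4  5] [254.2 286.8]
150 [439.47950512 340.21657358 150.        ]
105 [437.12179502 346.30430511 105.        ]
[33 29  2  3  3] [339.33333333 292.        ]
150 [431.68736215 107.34780482 150.        ]
105 [429.03658393 104.67717391 105.        ]
topz 2.3529411764705883
scenez 3.75
```

```bash
sleep 0
```

```text
(no output)
```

View pics/topz.png

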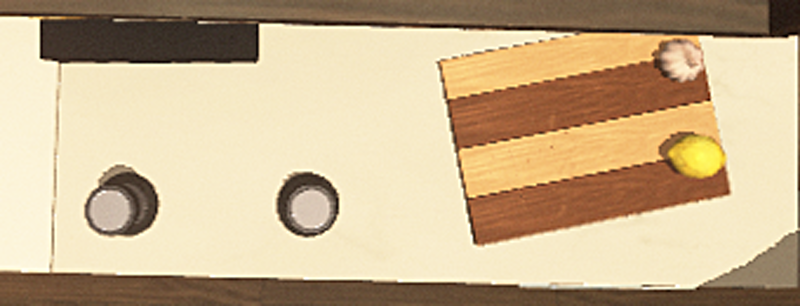

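View pics/scenez.png

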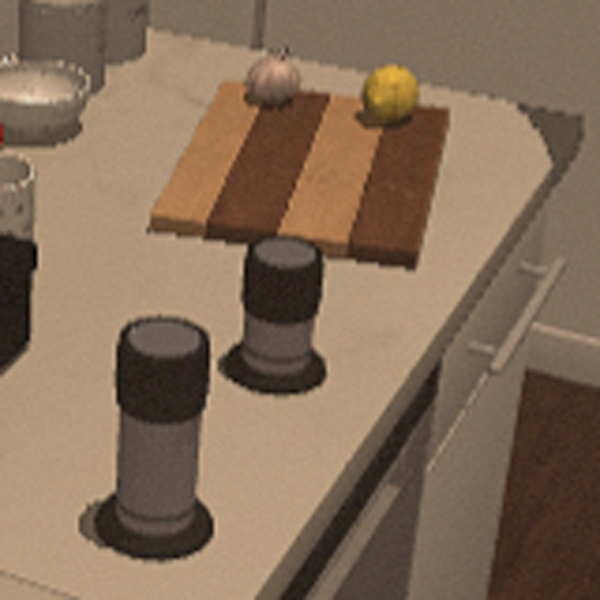

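```bash
python3 - <<'E'
from h import *
t=load("top0")
g=cv2.cvtColor(t["image"],cv2.COLOR_RGB2HSV)
for y in (278,287,295): print(g[y,230:272].tolist())
E
```

```text
[[22, 49, 247], [22, 46, 248], [22, 50, 247], [22, 47, 248], [22, 50, 248], [22, 45, 248], [22, 44, 248], [23, 49, 248], [22, 46, 248], [23, 44, 249], [24, 42, 255], [19, 66, 249], [18, 80, 157], [16, 84, 140], [9, 94, 73], [12, 101, 63], [14, 117, 59], [16, 109, 68], [14, 113, 63], [11, 107, 67], [11, 106, 65], [14, 100, 66], [14, 92, 83], [16, 67, 103], [14, 70, 109], [13, 82, 96], [14, 86, 80], [13, 93, 74], [16, 106, 65], [10, 108, 66], [14, 90, 79], [14, 87, 82], [13, 98, 73], [8, 90, 51], [12, 91, 123], [19, 71, 250], [24, 38, 255], [22, 47, 248], [22, 48, 248], [21, 46, 247], [22, 45, 248], [21, 51, 247]]
[[23, 45, 248], [22, 46, 248], [22, 47, 247], [21, 46, 248], [23, 45, 252], [19, 71, 244], [8, 84, 97], [11, 69, 93], [15, 48, 163], [13, 42, 214], [15, 46, 205], [13, 46, 203], [15, 44, 204], [15, 43, 208], [14, 47, 202], [15, 42, 202], [15, 44, 203], [14, 40, 208], [13, 44, 204], [15, 43, 204], [14, 44, 207], [15, 39, 209], [15, 43, 208], [16, 39, 215], [16, 47, 197], [16, 54, 128], [12, 68, 108], [12, 80, 83], [12, 125, 57], [11, 85, 87], [11, 72, 113], [16, 71, 115], [14, 68, 97], [14, 91, 73], [9, 91, 73], [14, 86, 77], [11, 94, 54], [15, 89, 177], [21, 61, 250], [22, 45, 251], [22, 43, 249], [23, 46, 248]]
[[22, 49, 248], [23, 46, 247], [22, 47, 248], [22, 44, 248], [22, 46, 247], [22, 45, 250], [22, 55, 251], [17, 77, 203], [12, 66, 85], [13, 69, 103], [12, 49, 171], [14, 43, 215], [13, 46, 207], [15, 45, 211], [14, 45, 203], [15, 43, 208], [14, 46, 207], [11, 43, 207], [16, 46, 210], [14, 45, 209], [15, 41, 213], [15, 39, 217], [15, 47, 191], [11, 53, 139], [9, 60, 111], [15, 67, 92], [13, 102, 65], [14, 101, 78], [14, 96, 80], [9, 91, 81], [16, 90, 79], [14, 84, 76], [11, 101, 73], [11, 101, 53], [17, 84, 179], [24, 56, 255], [23, 44, 254], [22, 46, 249], [22, 47, 248], [22, 49, 247], [23, 44, 248], [21, 45, 248]]
```

```bash
python3 - <<'E'
from h import *
t=load("top0");s=load("scene0")
hsv=cv2.cvtColor(t["image"],cv2.COLOR_RGB2HSV)
def comp(m,off):
    n,l,st,ce=cv2.connectedComponentsWithStats(m.astype(np.uint8));k=1+np.argmax(st[1:,4]);print(st[k]);return ce[k]+off
P={}
for nm,x0,z in(("tall",225,150),("short",310,105)):
    r=hsv[262:312,x0:x0+50];m=(r[...,2]>170)&(r[...,2]<228)&(r[...,1]<55)
    P[nm]=comp(cv2.morphologyEx(m.astype(np.uint8),cv2.MORPH_OPEN,np.ones((3,3))),[x0,262]);print(nm,P[nm],onz(t,P[nm],z))
hs=cv2.cvtColor(s["image"],cv2.COLOR_RGB2HSV)
print(hs[252:270,344,:].tolist())
for nm,p in(("tall",(344.5,259.9)),("short",(375.8,237.5))):
    print(nm,"scene z plane",onz(s,p,150 if nm=="tall" else 105),"tri",tri([ray(t,P[nm]),ray(s,p)]))
# board corners: near-left & near-right in top crop f=2.353
f=2.3529
ct={"A":(440,60),"B":(476,243),"C":(730,193)}
cs={"A":(150,229),"B":(413,268-15),"C":(449,108)}
for k in ct:
    a=np.array(ct[k])/f+[200,200]; b=np.array(cs[k])/3.75+[300,170]
    print(k,a,onz(t,a,20),onz(s,b,20),tri([ray(t,a),ray(s,b)]))
E
```

```text
[ 13  19  17  17 223]
tall [246.26457399 289.06278027] [432.69266044 361.70811049 150.        ]
[ 14  19  15  15 180]
short [331.34444444 288.28333333] [438.94508191 127.59758098 105.        ]
[[17, 81, 179], [17, 79, 184], [16, 84, 130], [4, 45, 79], [15, 49, 104], [13, 46, 105], [13, 51, 104], [11, 52, 108], [11, 48, 106], [11, 53, 106], [9, 54, 109], [13, 55, 111], [11, 51, 100], [11, 60, 68], [15, 102, 40], [19, 89, 46], [12, 89, 43], [12, 75, 44]]
tall scene z plane [430.49865325 360.34436583 150.        ] tri [431.53208007 361.17075563 150.21534801]
short scene z plane [436.65502325 127.49431759 105.        ] tri [437.90898155 127.18639923 104.55096507]
A [387.00327256 225.50044626] [630.2945358  -41.67713373  20.        ] [613.57643845  -9.79413027  20.        ] [ 6.31074758e+02 -4.55056880e+01 -5.92656102e-02]
B [402.30354031 303.27680734] [394.56391726 -92.68310741  20.        ] [391.98031717 -86.71883476  20.        ] [394.02122398 -93.51661269  16.36471567]
C [510.25542947 282.02643546] [ 466.31428863 -428.40507037   20.        ] [ 462.63620346 -427.88850536   20.        ] [ 464.72822016 -429.56822187   18.82012536]
```

```bash
cat >> h.py <<'E'
def plan(P,yaw=0.0,s=None):
    """numbers for a shift to world P (mm) and an anticlockwise turn yaw (rad) with the tool made exactly vertical"""
    from station import ctrl
    s=s or ctrl.observe()
    R=Ro.from_rotvec(s["tcp_rot"]);M=R.as_matrix()
    sh=M.T@(np.array(P,float)-s["eef_pos"])/200
    z=M[:,2].copy();z[2]=0;z/=np.linalg.norm(z);y=np.array([0,0,-1.]);T=np.c_[np.cross(y,z),y,z]
    T=Ro.from_euler('z',yaw).as_matrix()@T
    rv=Ro.from_matrix(M.T@T).as_rotvec()/2
    print("t",round(s["time"],2),"pos",s["eef_pos"].round(1),"jaw yaw deg",np.degrees(np.arctan2(M[1,2],M[0,2])).round(1),"tilt",np.degrees(np.arccos(-M[2,1])).round(2),"F",s["contact_force"].round(1),"w",round(s["gripper_width"]*93,1))
    print("q",s["q"].round(2));print("shift",sh.round(3),"turn",rv.round(3))
E
python3 - <<'E'
from h import *
plan((400,-380,290),0.35)
plan((400,-380,290),0)
E
```

```text
t 0.15 pos [ 291.1 -580.5  217.8] jaw yaw deg -63.4 tilt 0.11 F [0.5 1.  0.6] w 93.2
q [ 1.08  0.62 -0.01  1.42  0.01  1.1  -0.04]
shift [-0.936 -0.36  -0.653] turn [ 0.001 -0.175 -0.   ]
t 0.15 pos [ 291.1 -580.5  217.8] jaw yaw deg -63.4 tilt 0.11 F [0.5 1.  0.6] w 93.2
q [ 1.08  0.62 -0.01  1.42  0.01  1.1  -0.04]
shift [-0.936 -0.36  -0.653] turn [0.001 0.    0.   ]
```

>>> servo_tool([
  [-0.2,-0.1,-0.14,0,-0.04,0,93],
  [-0.44,-0.2,-0.3,0,-0.08,0,93],
  [-0.68,-0.3,-0.47,0,-0.13,0,93],
  [-0.94,-0.36,-0.65,0,-0.175,0,93],
])

```text
time: 0.65
eef_pos: [401.1, -380.7, 291.2]
tcp_rot: [-0.752, 1.738, -1.74]
contact_force: [0.2, -0.5, 0.4]
gripper_width: 1.001
```

```bash
python3 - <<'E'
from h import *
plan((460,-200,290),0.35)
E
```

```text
t 0.65 pos [ 401.1 -380.7  291.2] jaw yaw deg -43.2 tilt 0.08 F [ 0.2 -0.5  0.4] w 93.1
q [ 0.81  0.4  -0.13  1.59  0.06  1.15 -0.09]
shift [-0.861  0.006 -0.403] turn [-0.001 -0.175  0.   ]
```

>>> servo_tool([
  [-0.28,0,-0.13,0,-0.05,0,93],
  [-0.57,0,-0.27,0,-0.11,0,93],
  [-0.86,0,-0.4,0,-0.175,0,93],
])

```text
time: 1.02
eef_pos: [459.2, -203.0, 290.3]
tcp_rot: [-0.992, 1.499, -1.499]
contact_force: [0.9, 1.0, 0.2]
gripper_width: 1.0
```

```bash
python3 - <<'E'
from h import *
plan((490,0,290),0.35)
E
```

```text
t 1.02 pos [ 459.2 -203.   290.3] jaw yaw deg -23.0 tilt 0.01 F [0.9 1.  0.2] w 93.0
q [ 0.57  0.33 -0.27  1.72  0.1   1.11 -0.13]
shift [-0.994  0.001 -0.255] turn [-0.    -0.175  0.   ]
```

>>> servo_tool([
  [-0.25,0,-0.06,0,-0.04,0,93],
  [-0.5,0,-0.13,0,-0.09,0,93],
  [-0.75,0,-0.19,0,-0.13,0,93],
  [-0.99,0,-0.25,0,-0.175,0,93],
])

```text
time: 1.52
eef_pos: [491.2, -1.7, 290.3]
tcp_rot: [-1.184, 1.248, -1.248]
contact_force: [0.1, -0.2, 0.4]
gripper_width: 0.999
```

```bash
python3 - <<'E'
from h import *
plan((490,190,290),0.35)
E
```

```text
t 1.52 pos [491.2  -1.7 290.3] jaw yaw deg -3.0 tilt 0.01 F [ 0.1 -0.2  0.4] w 92.9
q [ 0.27  0.32 -0.43  1.75  0.15  1.1  -0.25]
shift [-0.957  0.001 -0.057] turn [ 0.    -0.175  0.   ]
```

>>> servo_tool([
  [-0.25,0,-0.02,0,0,0,93],
  [-0.5,0,-0.03,0,0,0,93],
  [-0.75,0,-0.05,0,0,0,93],
  [-0.96,0,-0.06,0,0,0,93],
])

```text
time: 2.02
eef_pos: [489.5, 191.0, 290.2]
tcp_rot: [-1.183, 1.25, -1.249]
contact_force: [0.3, -0.2, -0.6]
gripper_width: 0.996
```

```bash
python3 - <<'E'
from h import *
plan((431,360,240),0)
E
```

```text
t 2.02 pos [489.5 191.  290.2] jaw yaw deg -3.1 tilt 0.03 F [ 0.3 -0.2 -0.6] w 92.7
q [-0.08  0.39 -0.48  1.66  0.19  1.14 -0.67]
shift [-0.828  0.251 -0.338] turn [ 0. -0. -0.]
```

>>> servo_tool([
  [-0.21,0.06,-0.08,0,0,0,93],
  [-0.42,0.12,-0.17,0,0,0,93],
  [-0.63,0.19,-0.26,0,0,0,93],
  [-0.83,0.25,-0.34,0,0,0,93],
  [-0.83,0.25,-0.34,0,0,0,93],
])

```text
time: 2.65
eef_pos: [428.1, 362.1, 239.2]
tcp_rot: [-1.188, 1.248, -1.242]
contact_force: [0.1, 0.0, -0.0]
gripper_width: 1.0
```

```bash
python3 - <<'E'
from h import *
from station import read_camera
c=read_camera("wrist");pickle.dump(c,open("pics/w1.pkl","wb"));cv2.imwrite("pics/w1.png",c["image"][:,:,::-1])
print(proj(c,(431.5,361,150)))
plan((431.5,361,114),0)
E
```

```text
[323.39444087 243.78355983]
t 2.7 pos [430.1 359.8 239.6] jaw yaw deg -3.0 tilt 0.1 F [ 0.3 -0.1  0.4] w 92.9
q [-0.42  0.49 -0.49  1.65  0.25  1.07 -1.03]
shift [-0.007  0.628  0.008] turn [0.001 0.    0.   ]
```

View pics/w1.png

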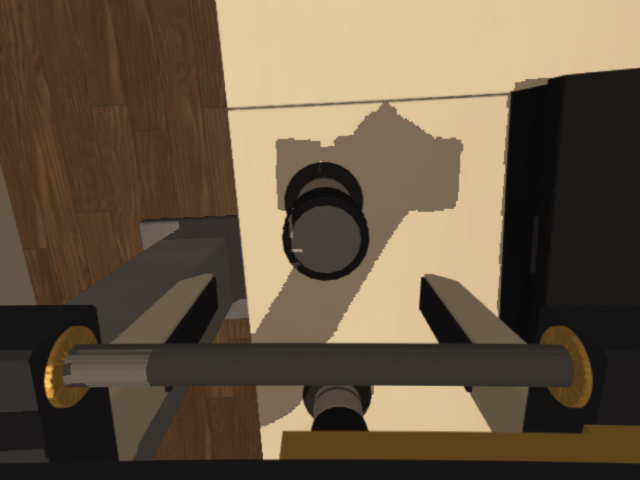

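The wrist picture shows the tall cap's disc at about (325,241), within 3 px (about 2 mm) of my prediction, with the short cap below it. The target becomes (432, 362).

>>> servo_tool([
  [-0.005,0.15,0.01,0,0,0,93],
  [-0.01,0.3,0.01,0,0,0,93],
  [-0.01,0.45,0.01,0,0,0,93],
  [-0.01,0.55,0.01,0,0,0,93],
  [-0.01,0.63,0.01,0,0,0,93],
  [-0.01,0.63,0.01,0,0,0,93],
])

```text
time: 3.45
eef_pos: [433.9, 359.1, 113.5]
tcp_rot: [-1.184, 1.251, -1.252]
contact_force: [-0.8, 0.2, 0.5]
gripper_width: 0.999
```

```bash
python3 - <<'E'
from h import *
from station import read_camera
plan((432,362,114),0)
c=read_camera("scene")["image"][200:360,260:460]
cv2.imwrite("pics/s1.png",cv2.resize(c,None,fx=3.5,fy=3.5)[:,:,::-1])
c=read_camera("wrist");cv2.imwrite("pics/w2.png",c["image"][:,:,::-1])
E
```

```text
t 3.45 pos [433.9 359.1 113.5] jaw yaw deg -3.3 tilt 0.13 F [-0.8  0.2  0.5] w 92.9
q [-0.46  0.64 -0.42  1.79  0.35  0.79 -1.12]
shift [-0.014 -0.002 -0.01 ] turn [0.001 0.    0.001]
```

View pics/s1.png

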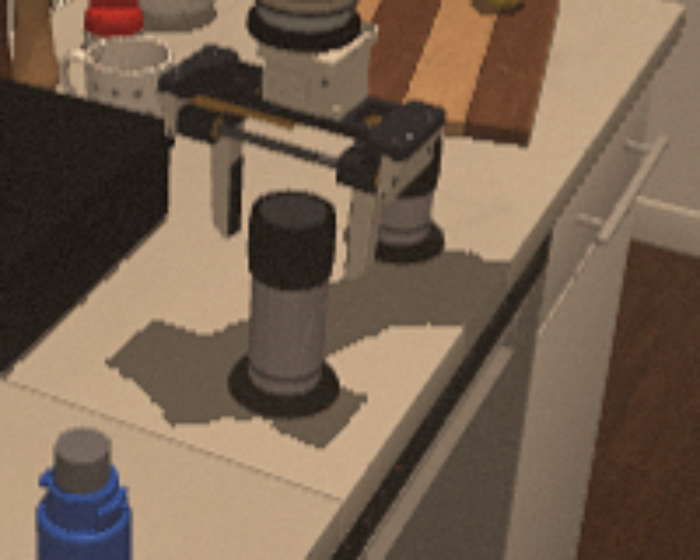

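View pics/w2.png

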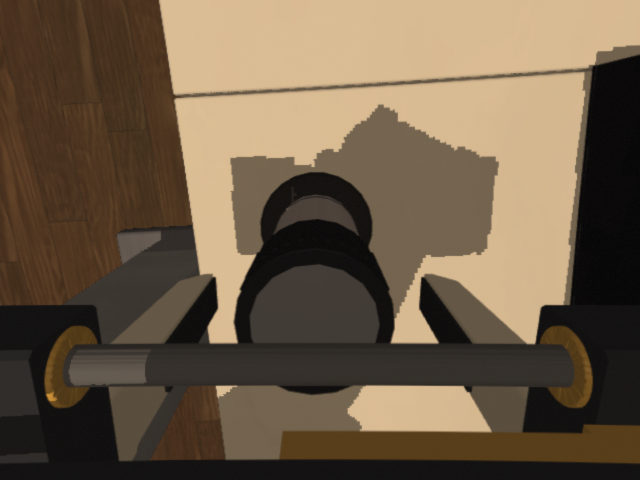

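```bash
python3 - <<'E'
from h import *
from station import read_camera,ctrl
s=load("scene0")
for d in(-46.5,-60,46.5,60): print(d,proj(s,(433+d,360.5-d*0.055,113.5)))
c=read_camera("wrist");e=ctrl.observe();print(onz(c,(315,322),150),e["eef_pos"],e["time"])
i=c["image"];g=cv2.cvtColor(i,cv2.COLOR_RGB2GRAY);print(g[300,225:405:4].tolist());print(g[240:400:4,315].tolist())
E
```

```text
-46.5 [359.54237955 277.83197664]
-60 [364.5063228  279.47842433]
46.5 [326.71016759 266.9358048 ]
60 [322.13456472 265.41640653]
[433.50008151 365.587842   150.        ] [434.27499155 360.86675903 115.29553886] 3.6
[193, 192, 193, 109, 16, 15, 14, 14, 62, 61, 60, 62, 61, 60, 61, 62, 61, 60, 61, 62, 61, 61, 61, 61, 61, 61, 61, 62, 60, 61, 61, 61, 61, 62, 61, 62, 62, 31, 15, 15, 15, 16, 102, 103, 103]
[16, 12, 13, 16, 16, 15, 20, 61, 62, 62, 61, 62, 62, 61, 60, 61, 61, 61, 61, 62, 60, 61, 61, 62, 61, 62, 38, 42, 44, 48, 48, 49, 50, 50, 49, 48, 44, 13, 14, 100]
```

>>> servo_tool([
  [-0.01,0,0,0,0,0,93],
  [-0.01,0,0,0,0,0,50],
  [-0.01,0,0,0,0,0,30],
  [-0.01,0,0,0,0,0,30],
  [-0.01,0,0,0,0,0,30],
  [-0.01,0,0,0,0,0,30],
  [-0.01,0,0,0,0,0,30],
])

```text
time: 4.47
eef_pos: [433.5, 362.5, 114.4]
tcp_rot: [-1.183, 1.25, -1.25]
contact_force: [-1.3, -0.7, 0.6]
gripper_width: 0.65
```

```bash
python3 - <<'E'
from h import *
plan((432,362,114),0)
E
```

```text
t 4.47 pos [433.5 362.5 114.4] jaw yaw deg -3.2 tilt 0.02 F [-1.3 -0.7  0.6] w 60.5
q [-0.47  0.64 -0.42  1.79  0.35  0.79 -1.12]
shift [ 0.003  0.002 -0.007] turn [0. 0. 0.]
```

>>> servo_tool([
  [-0.01,0,0,0,-0.03,0,30],
  [0,0,0,0,-0.09,0,30],
  [0,0,0,0,-0.15,0,30],
  [0,0,0,0,-0.21,0,30],
  [0,0,0,0,-0.27,0,30],
  [0,0,0,0,-0.33,0,30],
  [0,0,0,0,-0.39,0,30],
  [0,0,0,0,-0.45,0,30],
  [0,0,0,0,-0.51,0,30],
  [0,0,0,0,-0.57,0,30],
  [0,0,0,0,-0.63,0,30],
  [0,0,0,0,-0.68,0,30],
  [0,0,0,0,-0.68,0,30],
  [0,0,0,0,-0.68,0,30],
])

```text
time: 6.22
eef_pos: [433.3, 362.5, 114.4]
tcp_rot: [-1.561, 0.211, -0.21]
contact_force: [-1.3, -0.7, 2.8]
gripper_width: 0.653
```

```bash
python3 - <<'E'
from h import *
from station import read_camera
plan((432,362,134),0)
c=read_camera("wrist");cv2.imwrite("pics/w3.png",c["image"][:,:,::-1])
E
```

```text
t 6.22 pos [433.3 362.5 114.4] jaw yaw deg 74.6 tilt 0.04 F [-1.3 -0.7  2.8] w 60.8
q [-0.26  0.73 -0.8   1.78  0.65  0.91 -0.03]
shift [-0.006 -0.098 -0.004] turn [ 0. -0. -0.]
```

View pics/w3.png

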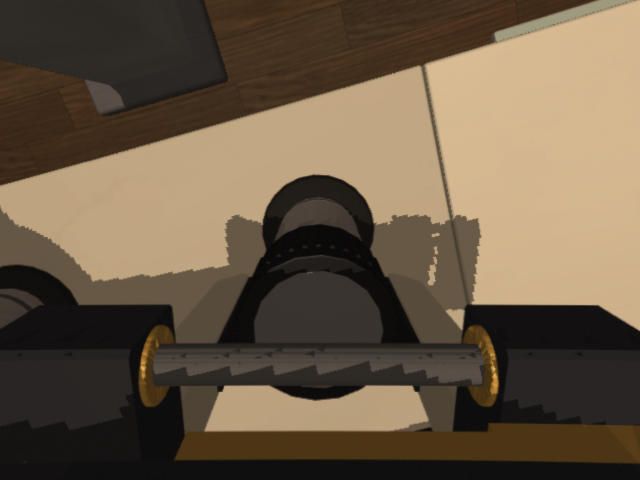

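The cap is held between the pads, its disc at about (318,325), and the tool has turned 78°. Next I lift slowly.

>>> servo_tool([
  [0,-0.03,0,0,0,0,30],
  [0,-0.07,0,0,0,0,30],
  [0,-0.1,0,0,0,0,30],
  [0,-0.1,0,0,0,0,30],
])

```text
time: 6.78
eef_pos: [434.6, 362.9, 135.3]
tcp_rot: [-1.559, 0.208, -0.211]
contact_force: [-0.3, -0.5, -0.4]
gripper_width: 0.651
```

```bash
python3 - <<'E'
from h import *
from station import read_camera
plan((432,362,270),0)
c=read_camera("scene")["image"][200:360,260:460]
cv2.imwrite("pics/s2.png",cv2.resize(c,None,fx=3.5,fy=3.5)[:,:,::-1])
E
```

```text
t 6.78 pos [434.6 362.9 135.3] jaw yaw deg 74.7 tilt 0.14 F [-0.3 -0.5 -0.4] w 60.5
q [-0.24  0.71 -0.82  1.76  0.62  0.95 -0.01]
shift [-0.01  -0.674 -0.007] turn [-0.001 -0.     0.001]
```

View pics/s2.png

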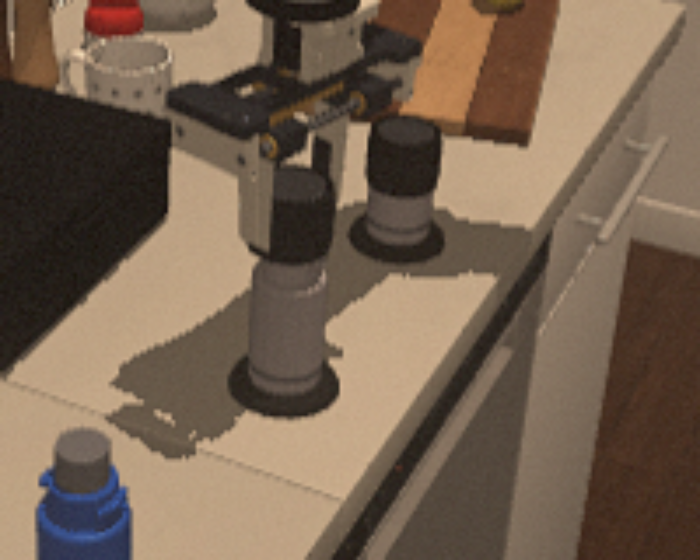

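The cap has risen about 20 mm off the steel body. Its left side is hidden by a finger, and its right edge has not moved. The force is near zero, so I carry on lifting.

>>> servo_tool([
  [0,-0.06,0,0,0,0,30],
  [0,-0.14,0,0,0,0,30],
  [0,-0.24,0,0,0,0,30],
  [0,-0.36,0,0,0,0,30],
  [0,-0.48,0,0,0,0,30],
  [0,-0.58,0,0,0,0,30],
  [0,-0.62,0,0,0,0,30],
  [0,-0.62,0,0,0,0,30],
])

```text
time: 7.82
eef_pos: [433.7, 362.7, 259.0]
tcp_rot: [-1.56, 0.209, -0.21]
contact_force: [-0.4, 0.5, -0.7]
gripper_width: 0.651
```

```bash
python3 - <<'E'
from h import *
plan((490,190,265),-0.5)
E
```

```text
t 7.83 pos [433.7 362.7 259. ] jaw yaw deg 74.7 tilt 0.07 F [-0.4  0.5 -0.7] w 60.6
q [-0.19  0.58 -0.91  1.6   0.48  1.2   0.11]
shift [ 0.499 -0.03  -0.759] turn [-0.001  0.25   0.   ]
```

>>> servo_tool([
  [0.06,0,-0.1,0,0.03,0,30],
  [0.16,0,-0.25,0,0.08,0,30],
  [0.28,-0.01,-0.42,0,0.14,0,30],
  [0.4,-0.02,-0.6,0,0.2,0,30],
  [0.5,-0.03,-0.76,0,0.25,0,30],
])

```text
time: 8.45
eef_pos: [490.2, 187.3, 263.4]
tcp_rot: [-1.487, 0.604, -0.602]
contact_force: [1.0, -0.0, 0.2]
gripper_width: 0.652
```

```bash
python3 - <<'E'
from h import *
plan((500,10,265),-0.5)
E
```

```text
t 8.45 pos [490.2 187.3 263.4] jaw yaw deg 45.8 tilt 0.12 F [ 1.  -0.   0.2] w 60.7
q [ 0.13  0.48 -0.81  1.7   0.37  1.13  0.01]
shift [ 0.653 -0.007 -0.602] turn [0.001 0.25  0.   ]
```

>>> servo_tool([
  [0.11,0,-0.1,0,0.04,0,30],
  [0.24,0,-0.22,0,0.09,0,30],
  [0.38,0,-0.35,0,0.15,0,30],
  [0.52,0,-0.48,0,0.2,0,30],
  [0.65,-0.01,-0.6,0,0.25,0,30],
])

```text
time: 9.07
eef_pos: [499.7, 11.3, 265.4]
tcp_rot: [-1.338, 0.987, -0.984]
contact_force: [-0.3, 0.0, -0.9]
gripper_width: 0.647
```

```bash
python3 - <<'E'
from h import *
plan((503,-164,200),-0.5)
E
```

```text
t 9.07 pos [499.7  11.3 265.4] jaw yaw deg 17.2 tilt 0.13 F [-0.3  0.  -0.9] w 60.2
q [ 0.41  0.4  -0.68  1.76  0.28  1.08 -0.06]
shift [ 0.842  0.327 -0.243] turn [0.001 0.25  0.   ]
```

>>> servo_tool([
  [0.14,0.04,-0.04,0,0.04,0,30],
  [0.32,0.1,-0.09,0,0.09,0,30],
  [0.5,0.18,-0.14,0,0.15,0,30],
  [0.68,0.26,-0.2,0,0.2,0,30],
  [0.8,0.31,-0.23,0,0.24,0,30],
  [0.84,0.33,-0.24,0,0.25,0,30],
  [0.84,0.33,-0.24,0,0.25,0,30],
])

```text
time: 9.95
eef_pos: [505.2, -160.9, 200.2]
tcp_rot: [-1.11, 1.352, -1.35]
contact_force: [0.2, 1.3, -0.5]
gripper_width: 0.651
```

```bash
python3 - <<'E'
from h import *
from station import read_camera
plan((503,-164,60),0)
c=read_camera("scene");pickle.dump(c,open("pics/s3.pkl","wb"));c=c["image"][140:300,280:480]
cv2.imwrite("pics/s3.png",cv2.resize(c,None,fx=3.5,fy=3.5)[:,:,::-1])
c=read_camera("wrist");cv2.imwrite("pics/w4.png",c["image"][:,:,::-1])
print(onz(c,(318,325),0))
E
```

```text
t 9.95 pos [ 505.2 -160.9  200.2] jaw yaw deg -11.2 tilt 0.06 F [ 0.2  1.3 -0.5] w 60.6
q [ 0.6   0.49 -0.49  1.79  0.28  0.94 -0.2 ]
shift [ 0.018  0.701 -0.007] turn [ 0.    -0.    -0.001]
[ 482.3199445 -278.3942508    0.       ]
```

View pics/s3.png

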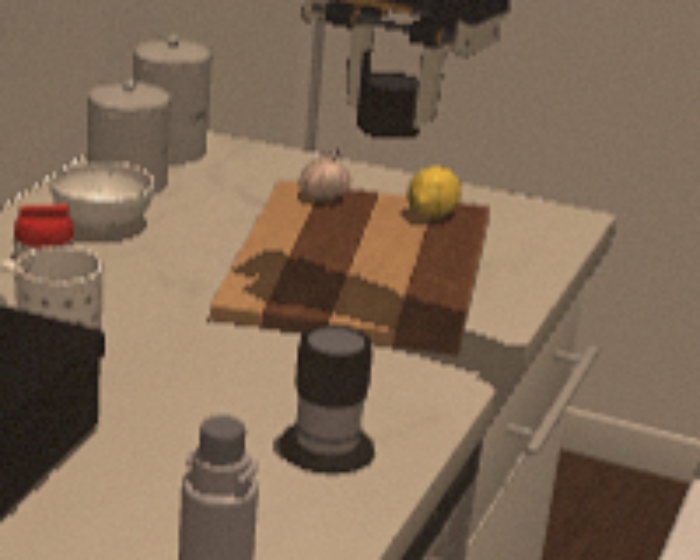

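View pics/w4.png

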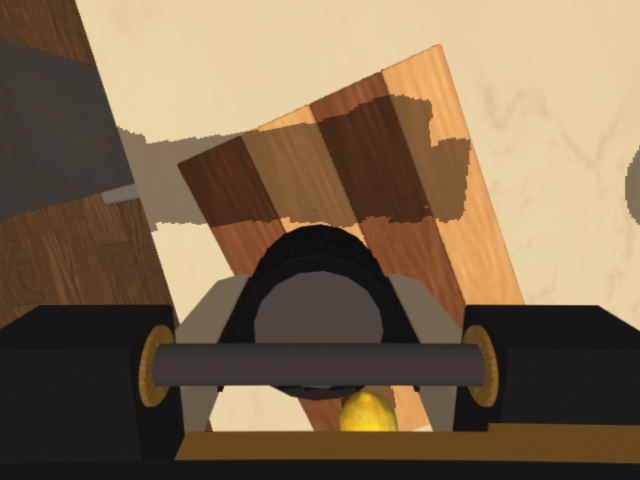

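The cap is held level between the fingers, with the near board corners at (179,164) and (440,44) in the wrist picture. I'll use those corners to check the board's height.

```bash
python3 - <<'E'
from h import *
from station import read_camera
t=load("top0");c=read_camera("wrist")
for a,b in(((402.3,303.3),(179,164)),((387,225.5),(440,44))):
    print(tri([ray(t,a),ray(c,b)]),onz(c,b,20),onz(t,a,20))
plan((503,-164,50),0)
E
```

```text
[394.66782178 -92.44036678  19.74292514] [394.9748014  -92.16562459  20.        ] [394.49356858 -92.67357704  20.        ]
[629.61191612 -41.08399469  20.77028107] [629.21873537 -40.56152187  20.        ] [630.29562024 -41.66703364  20.        ]
t 10.1 pos [ 505.6 -159.8  201. ] jaw yaw deg -11.0 tilt 0.09 F [-1.1  0.1 -0.5] w 60.5
q [ 0.6   0.49 -0.49  1.79  0.28  0.94 -0.2 ]
shift [ 0.024  0.755 -0.009] turn [-0.001  0.    -0.001]
```

>>> servo_tool([
  [0.01,0.06,0,0,0,0,30],
  [0.01,0.18,-0.01,0,0,0,30],
  [0.02,0.32,-0.01,0,0,0,30],
  [0.02,0.46,-0.01,0,0,0,30],
  [0.02,0.58,-0.01,0,0,0,30],
  [0.02,0.68,-0.01,0,0,0,30],
  [0.02,0.75,-0.01,0,0,0,30],
  [0.02,0.75,-0.01,0,0,0,30],
])

```text
time: 11.1
eef_pos: [501.5, -164.8, 49.4]
tcp_rot: [-1.112, 1.354, -1.35]
contact_force: [0.8, -0.1, -0.9]
gripper_width: 0.649
```

```bash
python3 - <<'E'
from h import *
from station import read_camera
plan((503,-164,32),0)
c=read_camera("scene");pickle.dump(c,open("pics/s4.pkl","wb"));c=c["image"][140:260,310:460]
cv2.imwrite("pics/s4.png",cv2.resize(c,None,fx=5,fy=5)[:,:,::-1])
E
```

```text
t 11.1 pos [ 501.5 -164.8   49.4] jaw yaw deg -11.2 tilt 0.13 F [ 0.8 -0.1 -0.9] w 60.4
q [ 0.52  0.69 -0.37  1.94  0.43  0.59 -0.33]
shift [-0.005  0.087  0.007] turn [ 0.001 -0.    -0.   ]
```

View pics/s4.png

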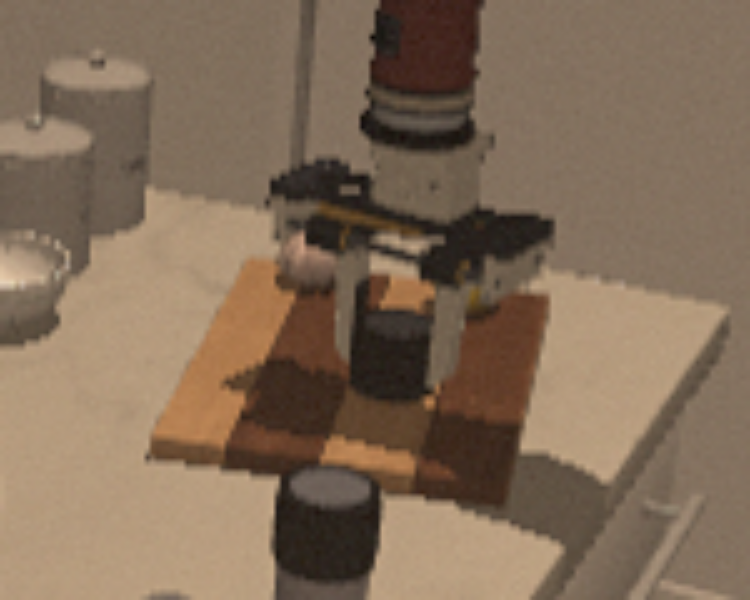

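The board top comes out at about 20 mm, and the cap hangs about 17 mm above it. I lower it in small steps and watch the force.

>>> servo_tool([
  [0,0.025,0,0,0,0,30],
  [0,0.05,0,0,0,0,30],
  [0,0.07,0,0,0,0,30],
  [0,0.075,0,0,0,0,30],
  [0,0.075,0,0,0,0,30],
])

```text
time: 11.78
eef_pos: [502.2, -165.2, 35.3]
tcp_rot: [-1.11, 1.352, -1.352]
contact_force: [-0.1, 0.4, -0.5]
gripper_width: 0.655
```

>>> servo_tool([
  [0,0.004,0,0,0,0,30],
  [0,0.008,0,0,0,0,30],
  [0,0.008,0,0,0,0,30],
])

```text
time: 12.15
eef_pos: [502.2, -165.3, 33.7]
tcp_rot: [-1.11, 1.352, -1.352]
contact_force: [0.1, -0.3, -0.4]
gripper_width: 0.648
```

>>> servo_tool([
  [0,0.004,0,0,0,0,30],
  [0,0.008,0,0,0,0,30],
  [0,0.008,0,0,0,0,30],
])

```text
time: 12.52
eef_pos: [502.2, -165.2, 32.1]
tcp_rot: [-1.11, 1.352, -1.352]
contact_force: [0.0, -0.5, -0.3]
gripper_width: 0.649
```

>>> servo_tool([
  [0,0.004,0,0,0,0,30],
  [0,0.006,0,0,0,0,30],
  [0,0.006,0,0,0,0,30],
])

```text
time: 12.9
eef_pos: [502.3, -165.3, 31.7]
tcp_rot: [-1.11, 1.352, -1.353]
contact_force: [-1.3, 0.2, 5.1]
gripper_width: 0.654
```

The board pushes back with 5 N, so the cap is standing on it. Release.

>>> servo_tool([
  [0,0,0,0,0,0,62],
  [0,0,0,0,0,0,66],
  [0,0,0,0,0,0,75],
  [0,0,0,0,0,0,93],
  [0,0,0,0,0,0,93],
  [0,0,0,0,0,0,93],
])

```text
time: 13.65
eef_pos: [502.2, -165.2, 30.9]
tcp_rot: [-1.11, 1.352, -1.352]
contact_force: [0.8, -0.7, -0.5]
gripper_width: 0.996
```

>>> servo_tool([
  [0,-0.05,0,0,0,0,93],
  [0,-0.15,0,0,0,0,93],
  [0,-0.3,0,0,0,0,93],
  [0,-0.45,0,0,0,0,93],
  [0,-0.6,0,0,0,0,93],
  [0,-0.75,0,0,0,0,93],
  [0,-0.9,0,0,0,0,93],
  [0,-0.9,0,0,0,0,93],
])

```text
time: 14.65
eef_pos: [503.7, -165.3, 213.6]
tcp_rot: [-1.107, 1.347, -1.356]
contact_force: [-0.2, -0.5, -0.6]
gripper_width: 1.002
```

```bash
python3 - <<'E'
from h import *
from station import read_camera
plan((503,-164,200),0)
c=read_camera("scene");pickle.dump(c,open("pics/s5.pkl","wb"));i=c["image"][140:300,280:480]
cv2.imwrite("pics/s5.png",cv2.resize(i,None,fx=3.5,fy=3.5)[:,:,::-1])
print(proj(c,(503,-164,68)),proj(c,(437,127,105)))
c=read_camera("wrist");cv2.imwrite("pics/w5.png",c["image"][:,:,::-1]);print(proj(c,(503,-164,68)))
E
```

```text
t 14.65 pos [ 503.7 -165.3  213.6] jaw yaw deg -11.2 tilt 0.34 F [-0.2 -0.5 -0.6] w 93.2
q [ 0.61  0.47 -0.5   1.77  0.27  0.96 -0.19]
shift [-0.006  0.068 -0.005] turn [-0.003 -0.     0.   ]
[388.10213156 208.98127064] [375.75236732 237.40371495]
[318.07259035 222.15438438]
```

View pics/s5.png

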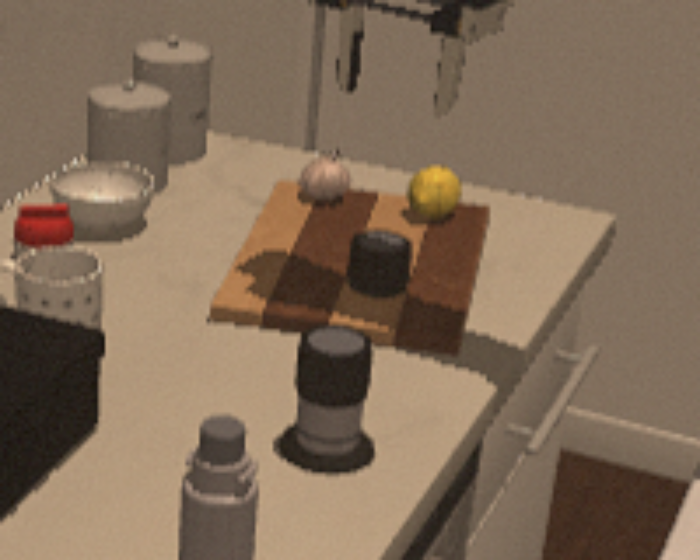

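View pics/w5.png

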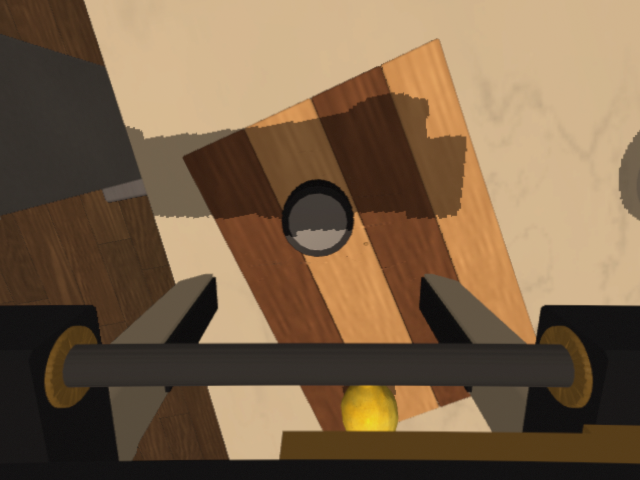

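The cap stands upright on the board with its grey disc up, at (318,221) in the wrist picture against a predicted (318,222). The short cap is still at its first pixel, the mug has not moved, and the gripper is clear.

```bash
python3 -c "
from station import hand_in
print(hand_in())"
```

```text
the job is handed in; nothing more can be done
None
```

The taller flask is open and its cap stands upright, grey disc up, on the free +x half of the chopping board. The job was handed in at about 14.8 s.

- **Moves:** I gripped the cap at a 60.5 mm opening and turned it about 78° anticlockwise. It then lifted off with no noticeable resistance. I set it down until the board pushed back with about 5 N, then released it and backed the gripper about 180 mm above the board.
- **Last checks:** The cap is within about 1 px of where I expected it, near (503, −164) mm, well inside the board's edges. The shorter flask's cap is still at its first pixel, the mug and blue flask look untouched, and the tool force reads about zero.
- **Disagreements:** The cameras placed the tall cap's centre within about 2–4 mm of each other along y (361 to 364 mm). The gripper closed on it without trouble. One early estimate of a board corner was wrong because I had picked its lower edge; a second view put the board top at about 20 mm.

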